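# Hold a plywood rail home in a sprung drilling jig

## Task

Lift just the top plywood rail off the stack, lay it lengthwise on the bed of the dowel-drilling jig between the two guides, and press it endways against the sprung plunger until its end is firmly up against both steel stops. Finish while still holding it there against the spring, ready for drilling: do not let go, and do not ram it. Leave the other two rails stacked and the things lying around where they are.

Things in the scene. Friction and masses are not known exactly. Their poses are not given: they have to be found in the camera images.
- rail_top_center (a point): Centre (half-way up) of the top rail of the stack, the one to load: a plain plywood bar 140 mm long (its x axis) x 50 mm wide (y) x 18 mm thick (z, up), about 90 g. Its two ends are alike, either may go first. It lies loose on rail_mid.
- rail_mid_center (a point): Centre of the second rail, identical, 18 mm lower; it stays on the stack (the rails may be a few mm and a few degrees out of line).
- rail_low_center (a point): Centre of the lowest rail, identical, 36 mm below the top one; it lies on a fixed dark scrap board 170 x 80 x 12 mm and stays there.
- jig: Drilling jig, fixed to the table. Origin: centre of the underside of its base board (300 along x, 130 along y, 18 mm thick). x: direction in which the rail is pushed; z up. A bed strip 40 mm wide (the rail overhangs it, so fingers fit beside it), top at z = 32 mm, runs along y = 0 from x = -130 to the stops at x = +50 mm. The plunger housing, up to z = 58 mm, stands at x = 80 to 130 mm.
- home (a point): Where the centre of the rail is when it is home: on the jig at x = -20, y = 0, z = 41 mm; the rail's length then lies along the jig's x. Axes as the jig. Two aluminium side guides, 55 mm apart inside, up to jig z = 48 mm, line the last 35 mm before the stops; their flared mouths reach back to jig x = 0. Further back the bed's sides are open.
- stops: The hard stops: two fixed steel blocks, one either side of the plunger (y = 12 to 32 mm and -12 to -32 mm), top at z = 52 mm. Same origin and axes as the jig; their flat faces are at x = +50 mm.
- stop_face (a point): Point in the plane of the two stop faces, on the plunger's axis, 41 mm above the table (the height of the middle of a rail lying on the bed). Axes as the jig.
- plunger (a joint): Travel of the sprung steel plunger (13 mm diameter, along the jig's x, 41 mm above the table), in m: 0 = out, its nose 22 mm in front of the stop faces; 0.022 when the rail meets the stops. The spring pushes back with 3 N at 0 and 8.5 N at 0.022, and drives the rail out again if it is let go.
- jar: Bystander: closed amber jar, 68 mm diameter, 90 mm tall. Origin under its centre.
- hammer: Bystander: hammer lying on the robot's right. Origin on the table under its middle.
- hardware_tray: Bystander: empty grey open tray 160 x 110 x 50 mm on the robot's left. Origin under its centre.
Not all that is in view belongs to the job. Leave any purple or red look-alike of the part that bears rail_top_center alone.

How it is judged:
By the outcome, as a careful person would: the job done as asked, in the order asked, and still so for the second after the job is handed in, while the arm keeps its last pose, push and grip.
It also fails if it takes over 67 s, if anything falls off the work surface, if the arm or the gripper's body presses on something with over 40 N, if the wrist force passes 120 N, or if a joint passes its speed limit or range.

## Robot

A 6-joint arm with a two-finger parallel gripper is mounted at the origin on the work surface. World frame = base frame: x ahead of the robot, y to its left, z up, the work surface at z = 0. Lengths are in mm, angles in rad, forces in N, time in s.
With the tool pointing down it reaches from about 350 to 975 mm from the base axis. Payload 7.1 kg.
Tool frame: the origin (TCP) lies on the front face of the gripper's body, between the roots of the fingers; the fingertips stand 80 mm ahead of it and the grasp point (between the pads) lies 61 mm ahead of it (env.tips_ahead is the distance from the TCP to the fingertips, in mm); z points along the fingers, y is the direction in which the jaws open and shut (so a half turn about z gives the same grasp; the last joint's range is limited). The gripper opens to 88 mm and grips with 3 to 60 N. Pads are 20 mm wide; open, the fingers measure 115 mm over their backs; the gripper's body (75 mm by 178 mm) begins 61 mm behind the grasp point.
Start: joints at [1.174, 0.423, 1.63, -0, 1.089, -0.019], TCP at [230.516, 580.92, 302.675] pointing down, gripper open.
Joint ranges: [-3, 3], [-0.9, 2.11], [0.09, 2.58], [-1.31, 4.45], [0.11, 2.69], [-2.54, 2.54]. Speed limits (rad/s): [2.39, 2.39, 3.01, 3.14, 3.14, 3.14].

## Interface

Orientations are given as a unit quaternion [x, y, z, w].
In Python, from station import env, set_gripper, viewer, workorder gives the robot as it stands. Calls block until the motion is done:
- env.reach(position, orientation): joint-space move of the TCP to a pose.
- env.move_l(position, rot=None, rate=150, f_stop=None): straight line of the TCP; rot=None keeps the orientation; rate is the mean speed in mm/s. With f_stop (N) it stops when the force on the tool has changed by that much, and returns True; else False.
- env.move_joints(angles): joint-space move.
- set_gripper(opening): finger opening in mm; the grip force is fixed at half the most; returns when the fingers have stopped.
- env.hold(seconds).
- env.ik(position, orientation): joint angles nearest the present ones, or None.
- env.read_state(): the state.
- viewer.camera(name): name is "scene" or "top" or "wrist"; returns the picture (420x560x3 uint8, blue, green, red); there is no depth.
- viewer.camera_params(name): a dict with "fx", "fy", "cx", "cy" (pixels), "pose" (4x4, takes a point from camera to world coordinates); the wrist camera has in their place "tool_from_camera" (4x4, takes a point from camera to tool coordinates, whose origin is the TCP and whose axes are the flange's). Camera axes: x right, y up, looking along -z (the intrinsics and any distortion apply to the point x, -y, -z); pixel columns grow to the right and rows downward; lengths in mm; the calibration is good to about 2 mm. The wrist camera is an equidistant fisheye: a pixel r from the principal point sees the ray r / f radians off the axis. A picture is of the moment at which its call begins: read the wrist's pose just before it. camera_params takes no time and is no camera call.
A pose or a line that the arm cannot do raises env.IKError and nothing moves.
- workorder.sign_off(): hands the job in, once; it reports no verdict.
The state is a dict: "time_s": time; "qpos": joint angles; "dq": joint speeds; "tau": joint torques, N m; "tool_pos": TCP position; "orientation": TCP orientation; "force": force on the tool from outside, world axes, zero at the start; "wrist_torque": the same for the moment, N m; "width": finger opening in mm.
Only numpy, scipy, OpenCV 4.12 (cv2) and the standard library are available. Lean on these libraries where they do the work, as an engineer would, in place of code of your own. Each camera call takes 0.05 s, during which the arm holds its last target. There are 200 camera calls.

## Working session

There is one attempt and no reset: what is moved stays moved. The work goes in short steps, each a Python script; the robot and the scene stay as the last script left them, time stands still between calls to the robot, and variables do not carry over. Pictures are saved under pics/ and viewed, about 8 in all and at most 12, crops included, and the job is handed in when it is done.

```bash
mkdir -p pics; ls; python3 - <<'E'
from station import env,viewer
import cv2,numpy as np
for n in("scene","top"):
    cv2.imwrite(f"pics/{n}0.png",viewer.camera(n)); p=viewer.camera_params(n); print(n,{k:np.round(v,3).tolist() if not isinstance(v,str) else v for k,v in p.items()})
print(viewer.camera_params("wrist")); print(env.read_state())
E
```

```text
pics
scene {'fx': 462.047, 'fy': 462.047, 'cx': 273.529, 'cy': 209.71, 'pose': [[0.871, -0.414, 0.266, 970.473], [0.492, 0.726, -0.481, -664.834], [0.006, 0.549, 0.836, 1298.281], [0.0, 0.0, 0.0, 1.0]]}
top {'fx': 484.651, 'fy': 484.651, 'cx': 282.408, 'cy': 209.109, 'pose': [[0.016, 0.972, -0.232, 266.91], [-1.0, 0.017, 0.001, 21.007], [0.005, 0.232, 0.973, 1358.352], [0.0, 0.0, 0.0, 1.0]]}
{'fx': 325.19226210127806, 'fy': 325.19226210127806, 'cx': 279.42765081671365, 'cy': 211.70609087451894, 'tool_from_camera': array([[ 7.60315667e-04,  9.68560838e-01,  2.48775653e-01,
         6.79631184e+01],
       [ 9.99999668e-01, -6.63273714e-04, -4.73898747e-04,
        -6.38159407e-01],
       [-2.93993416e-04,  2.48775931e-01, -9.68561020e-01,
        -8.29702118e+01],
       [ 0.00000000e+00,  0.00000000e+00,  0.00000000e+00,
         1.00000000e+00]])}
{'time_s': 0.1, 'qpos': array([ 1.17397785e+00,  4.23756182e-01,  1.63060558e+00, -2.17819921e-06,
        1.08863128e+00, -1.90114719e-02]), 'dq': array([ 0.00081833, -0.00142922, -0.00168812,  0.00077076, -0.00083603,
       -0.00130819]), 'tau': array([-2.97051497e-05, -5.45618606e+01, -2.74325252e+01,  6.45147474e-02,
        1.89137401e-02, -3.69853524e-05]), 'tool_pos': array([230.38095279, 580.56131266, 301.98765237]), 'orientation': array([ 1.87781475e-01,  9.82210582e-01, -6.85314596e-04, -1.43590666e-04]), 'force': array([ 0.02517973,  0.08055484, -0.25713102]), 'wrist_torque': array([ 0.02575684, -0.00272915, -0.00486586]), 'width': 87.83459040423463}
```

View pics/top0.png

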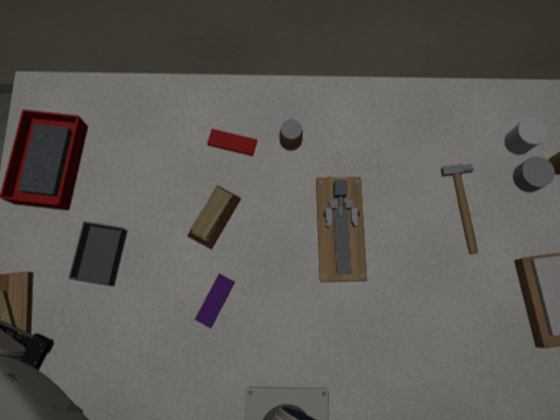

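View pics/scene0.png

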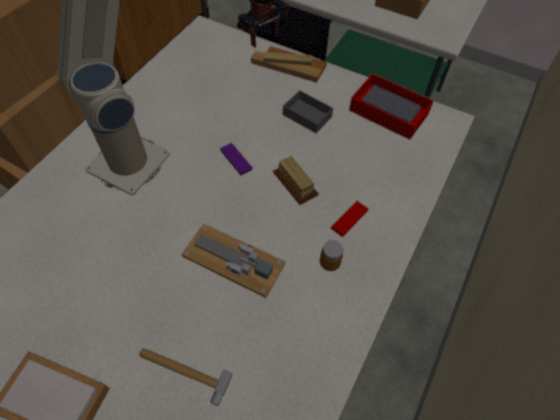

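Top view candidates: plywood stack (215,215), red look-alike (232,142), purple look-alike (215,300), and a wooden item at far left (15,300; scene 290,62). I choose the stack of plywood bars on a dark board. The jig is at (341,230), with its plunger housing at the top (340,187). I'll check both in one close crop.

```bash
cat >h.py <<'E'
import numpy as np,cv2
from station import env,viewer,set_gripper
from scipy.spatial.transform import Rotation as R
def ray(name,uv,st=None):
    p=viewer.camera_params(name); u,v=(uv[0]-p["cx"])/p["fx"],(uv[1]-p["cy"])/p["fy"]
    if name=="wrist":
        r=np.hypot(u,v); s=np.sin(r)/max(r,1e-9); d=np.array([u*s,-v*s,-np.cos(r)])
        T=np.eye(4);T[:3,:3]=R.from_quat(st["orientation"]).as_matrix();T[:3,3]=st["tool_pos"];P=T@p["tool_from_camera"]
    else: d=np.array([u,-v,-1]);P=p["pose"]
    return P[:3,3],P[:3,:3]@d
def at_z(name,uv,z,st=None):
    o,d=ray(name,uv,st); return o+d*(z-o[2])/d[2]
def quat(yaw_y): # tool down, jaw (tool y) along world yaw
    y=np.array([np.cos(yaw_y),np.sin(yaw_y),0]);z=np.array([0,0,-1.]);x=np.cross(y,z)
    return R.from_matrix(np.c_[x,y,z]).as_quat()
E
python3 - <<'E'
import cv2,numpy as np
a=cv2.imread("pics/top0.png")
A=a[175:255,180:250];B=a[170:290,305:375]
A=cv2.resize(A,None,fx=5,fy=5,interpolation=2);B=cv2.resize(B,None,fx=5,fy=5,interpolation=2)
A=cv2.copyMakeBorder(A,0,200,0,0,0)
c=np.hstack([A,B]);c=np.clip(c.astype(float)*1.8,0,255).astype('uint8')
cv2.imwrite("pics/c1.png",c);print(c.shape)
E
```

```text
(600, 700, 3)
```

View pics/c1.png

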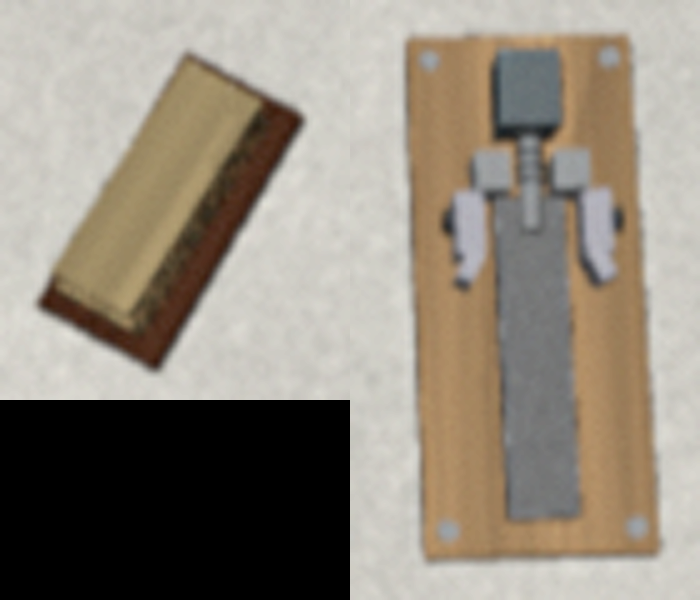

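The crop shows three plywood bars on a dark red-brown board. The top face corners are at about (188,58), (262,100), (130,312) and (57,280). The jig board corners are at (407,37), (630,37), (658,553) and (425,557), and the stops face down-image (robot side).

```bash
python3 - <<'E'
from h import *
np.set_printoptions(precision=1,suppress=True)
f=lambda x,y,ox,oy:((x+.5)/5-.5+ox,(y+.5)/5-.5+oy)
def rep(C,ox,oy,z):
    P=np.array([at_z("top",f(x,y,ox,oy),z) for x,y in C]);e=np.roll(P,-1,0)-P
    ax=(P[0]+P[1]-P[2]-P[3]);print(P[:,:2].tolist(),"ctr",P.mean(0),"sides",np.linalg.norm(e,axis=1),"yaw",np.degrees(np.arctan2(ax[1],ax[0])))
rep([(188,58),(262,100),(130,312),(57,280)],180,175,66)
rep([(407,37),(630,37),(658,553),(425,557)],235,170,18)
rep([(495,200),(570,200),(580,515),(508,518)],235,170,32)
print(at_z("top",(291,128),90),at_z("top",(340,184),58))
E
```

```text
[[637.9322692023879, 200.86568822901], [614.5551938093679, 158.91684039139335], [494.73179237947556, 225.442457061392], [511.64114848196255, 265.9013100019012]] ctr [564.7 212.8  66. ] sides [ 48.  137.1  43.9 142.1] yaw -28.12686238109938
[[684.3407964646983, -76.46443614223111], [686.6131698206339, -205.46959853042745], [390.27697932804705, -214.49397310008698], [385.984514960584, -86.31864449313808]] ctr [ 536.8 -145.7   18. ] sides [129.  296.5 128.2 298.5] yaw 1.8182506848628446
[[584.9778688275727, -124.98506878650595], [585.7059941395469, -167.23139960340305], [408.9107929598924, -169.906009797714], [406.62734804893523, -130.55413342659142]] ctr [ 496.6 -148.2   32. ] sides [ 42.3 176.8  39.4 178.4] yaw 1.3297160676629138
[804.2  -1.2  90. ] [ 652.6 -140.6   58. ]
```

Rail top face is 46–48 x 140 mm and the jig board is 129 x 297 mm, both as expected. Now I'll move over the stack and the jig for closer wrist views.

```bash
python3 - <<'E'
from h import *
import json
np.set_printoptions(precision=2,suppress=True)
D={}
for n,p,y in(("jig",[520,-147,300],91.8),("stack",[565,213,300],62)):
    env.reach(p,quat(np.radians(y))); env.hold(.3); s=env.read_state(); im=viewer.camera("wrist")
    cv2.imwrite(f"pics/w_{n}.png",im); D[n]={k:list(map(float,s[k])) for k in("tool_pos","orientation")}
    print(n,s["time_s"],s["tool_pos"],s["qpos"],s["force"])
json.dump(D,open("st.json","w"))
a,b=[cv2.imread(f"pics/w_{n}.png") for n in("stack","jig")]
for n in("stack","jig"):
    im=cv2.imread(f"pics/w_{n}.png"); cv2.imwrite(f"pics/w_{n}b.png",np.clip(cv2.resize(im,(800,600),interpolation=2)*1.6,0,255).astype('uint8'))
E
```

```text
jig 3.1583 [ 520.1  -146.71  299.97] [-0.3   0.3   1.82  0.    1.02 -1.9 ] [ 0.46 -1.16  0.16]
stack 4.8667 [565.21 212.25 300.06] [ 0.34  0.4   1.68 -0.    1.07 -0.74] [-0.18 -0.32  0.48]
```

View pics/w_stackb.png

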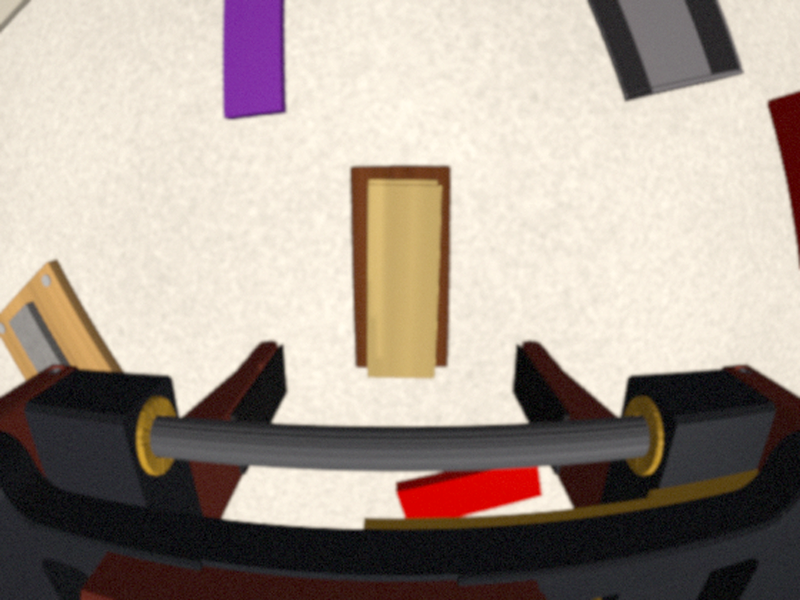

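View pics/w_jigb.png

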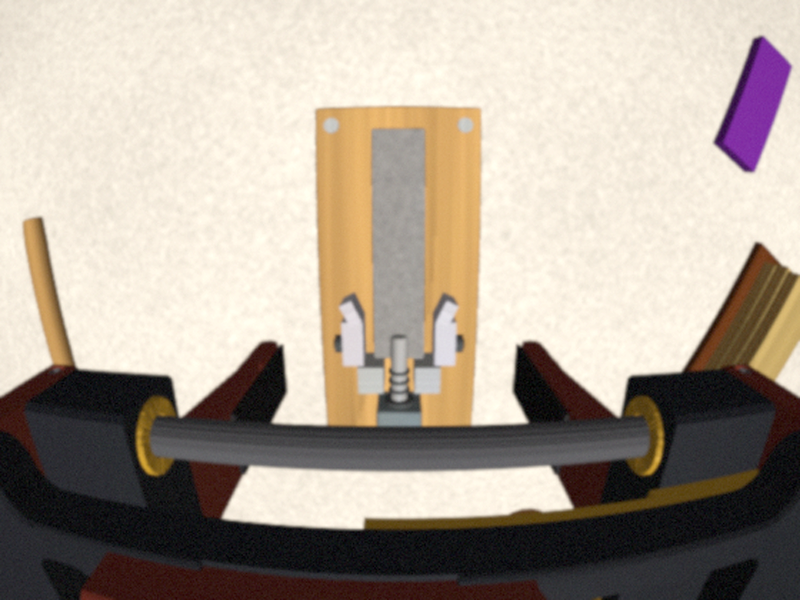

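Stack view: rail top face spans about (368,185) to (435,377), with the board around it. Jig view: bed spans (372..424, 128..357), stops at about (370,367) and (427,367). One enlarged crop for accuracy.

```bash
python3 - <<'E'
import cv2,numpy as np
a=cv2.imread("pics/w_stack.png")[110:270,235:325];b=cv2.imread("pics/w_jig.png")[80:280,215:345]
e=lambda x,k:np.clip(cv2.resize(x,None,fx=k,fy=k,interpolation=2)*1.5,0,255).astype('uint8')
A=e(a,3.75);B=e(b,3)
print(A.shape,B.shape);cv2.imwrite("pics/c2.png",np.hstack([A,B]))
E
```

```text
(600, 338, 3) (600, 390, 3)
```

View pics/c2.png

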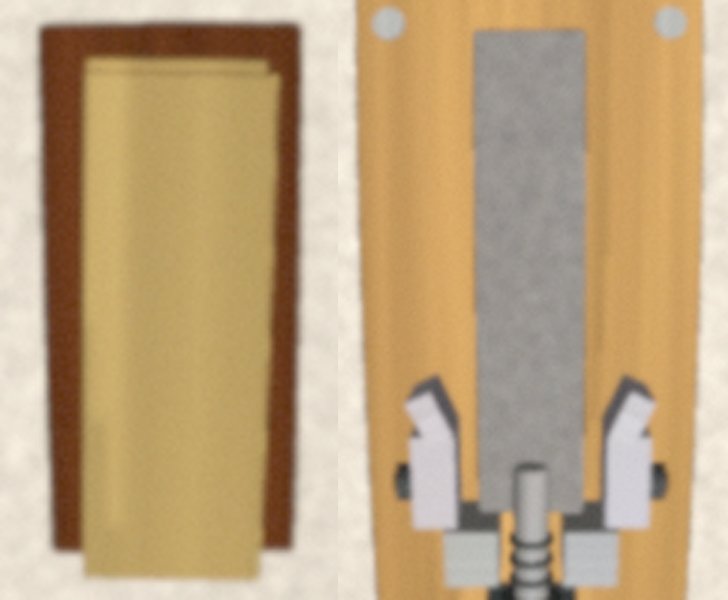

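Rail corners in the crop: (85,73), (279,73), (260,577), (85,577). Bed corners: (475,31), (585,31), (584,512), (479,512). Stop top front edges lie at y≈533, x 446–500 and 565–618; guide inner top edges at x≈457 and 605.

```bash
python3 - <<'E'
from h import *
import json
np.set_printoptions(precision=1,suppress=True)
D=json.load(open("st.json"))
def pt(n,x,y,z):
    k,ox,oy,dx=(3.75,235,110,0) if n=="stack" else (3,215,80,338)
    return at_z("wrist",((x-dx+.5)/k-.5+ox,(y+.5)/k-.5+oy),z,D[n])
ang=lambda d:np.degrees(np.arctan2(d[1],d[0]))
P=np.array([pt("stack",x,y,66) for x,y in[(85,73),(279,73),(260,577),(85,577)]])
print("rail",P[:,:2].tolist(),P.mean(0),np.linalg.norm(np.roll(P,-1,0)-P,axis=1),"yaws",ang(P[3]-P[0]),ang(P[2]-P[1]))
P=np.array([pt("jig",x,y,32) for x,y in[(475,31),(585,31),(584,512),(479,512)]])
print("bed",P[:,:2].tolist(),np.linalg.norm(np.roll(P,-1,0)-P,axis=1),"yaws",ang(P[3]-P[0]),ang(P[2]-P[1]))
for nm,z,L in(("stop",52,[(446,533),(500,533),(565,533),(618,533)]),("guide",48,[(457,440),(457,527),(605,440),(605,527)]),("screw",19,[(388,23),(670,23)]),("board",18,[(357,31),(378,590),(702,31),(688,590)]),("nose",47.5,[(531,466)])):
    P=np.array([pt("jig",x,y,z) for x,y in L]);print(nm,P[:,:2].tolist(),P.mean(0))
    if len(P)==4: print(" ang",ang(P[1]-P[0]),ang(P[3]-P[2]))
E
```

```text
rail [[494.15740308663277, 225.2584867223215], [517.5601754191806, 269.4453498221284], [639.2378251312846, 201.75798970676036], [615.9588971904932, 158.07096204111343]] [566.7 213.6  66. ] [ 50.  139.2  49.5 139.1] yaws -28.88178531915817 -29.08649838534923
bed [[409.4533074659671, -171.14726626308848], [408.20074810610197, -132.1801111037825], [587.7637097649811, -125.06428570978385], [589.0831887427529, -165.5035615699979]] [ 39.  179.7  40.5 179.7] yaws 1.7995565188135763 2.2693629895403697
stop [[590.045131921459, -176.60177151923702], [589.2780077092516, -156.7809626524043], [588.5046234099309, -133.00610607285665], [587.9905956820066, -113.54319796393666]] [ 589. -145.   52.]
 ang 92.2164107279064 91.51286613230462
guide [[555.3934599447621, -173.1507669063552], [589.1313697162699, -172.84646728241793], [553.6580466367295, -119.96505464763261], [587.3419236800745, -118.0927077704233]] [ 571.4 -146.    48. ]
 ang 0.5167661988869455 3.1815604190539752
screw [[405.0361298916707, -204.35494238321286], [401.7159087245799, -100.15524434864125]] [ 403.4 -152.3   19. ]
board [[407.8742676108854, -216.13060810891085], [631.336561418212, -207.85800013526966], [403.76896030742677, -87.86861329678737], [627.153061557118, -78.81130391999409]] [ 517.5 -147.7   18. ]
 ang 2.1201302519558665 2.3218371464693845
nose [[564.4973040977642, -146.23418393161705]] [ 564.5 -146.2   47.5]
```

Sizes fit: rail 50 x 139 mm, yaw -29.0°; jig yaw 2.0°; stop face centre (589,-145). I'll grasp only the top rail, with the tips 3 mm above mid rail's top and 15 mm behind the centre so the fingers clear the guides.

```bash
python3 - <<'E'
from h import *
np.set_printoptions(precision=2,suppress=True)
u=np.array([np.cos(np.radians(-29)),np.sin(np.radians(-29))]);g=np.array([566.7,213.6])-15*u
q=quat(np.radians(61))
env.reach([*g,200],q)
print(env.move_l([*g,131],rate=80,f_stop=8),env.read_state()["tool_pos"])
set_gripper(40);s=env.read_state();print(s["width"],s["force"],s["tool_pos"],s["time_s"])
env.move_l([*g,150],rate=30);env.move_l([*g,220],rate=120);env.hold(.2)
s=env.read_state();print(s["width"],s["force"],s["tool_pos"],s["time_s"])
w=viewer.camera("wrist");t=viewer.camera("scene")
c=np.vstack([cv2.resize(w,(560,420))[80:],])
t=cv2.resize(t[130:230,240:360],None,fx=3,fy=3,interpolation=2)
cv2.imwrite("pics/g1.png",np.clip(np.vstack([w[90:300],np.hstack([t,np.zeros((300,200,3),np.uint8)])])*1.5,0,255).astype('uint8'))
E
```

```text
False [553.87 221.   131.34]
49.87706329384759 [ 0.31 -0.47  1.31] [553.61 220.91 131.1 ] 7.0833
50.06588123338492 [-0.53 -0.67 -1.15] [553.18 220.72 219.07] 8.8
```

View pics/g1.png

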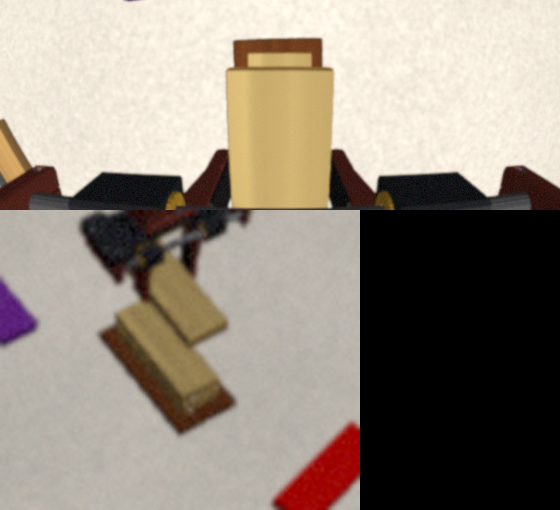

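Exactly one rail is held (width 50 mm), and two remain stacked on the board. In the wrist view its rear edge, (227..332, row 158), is centred on cx, so it is square in the jaws. I'll carry it to the jig and set it down just short of the guides.

```bash
cat >>h.py <<'E'
X=np.array([np.cos(np.radians(2.0)),np.sin(np.radians(2.0))]);S=np.array([589.,-145.2])
def J(x,z): # TCP pose for jig x
    return [*(S+X*(x-50)),z]
Q=quat(np.radians(92.0))
E
python3 - <<'E'
from h import *
np.set_printoptions(precision=2,suppress=True)
s=env.read_state()
for z in (150,154):
    a,b=[at_z("wrist",(u,158),z,s) for u in(227,332)];print(z,np.linalg.norm(a-b),np.linalg.norm(((a+b)/2-s["tool_pos"])[:2]))
env.reach(J(-88,220),Q);env.move_l(J(-88,125),rate=80);env.hold(.2)
s0=env.read_state();print(s0["force"],s0["tool_pos"],J(-88,125))
print(env.move_l(J(-88,112),rate=12,f_stop=3));s=env.read_state();print(s["force"],s["tool_pos"],s["width"],s["time_s"])
w=viewer.camera("wrist");t=viewer.camera("scene")
t=cv2.resize(t[215:305,170:300],None,fx=4,fy=4,interpolation=2)
cv2.imwrite("pics/p1.png",np.clip(np.vstack([w[60:300],cv2.copyMakeBorder(t,0,0,0,40,0)])*1.5,0,255).astype('uint8'))
E
```

```text
150 49.557847464101776 54.99335721267387
154 48.25645746318766 55.33008878553264
[ 0.85 -0.31 -1.05] [ 451.27 -150.09  125.38] [np.float64(451.08406587136477), np.float64(-150.01613054494513), 125]
True
[-0.02 -0.05  5.9 ] [ 451.01 -149.99  115.04] 49.46528919859941 12.6583
```

View pics/p1.png

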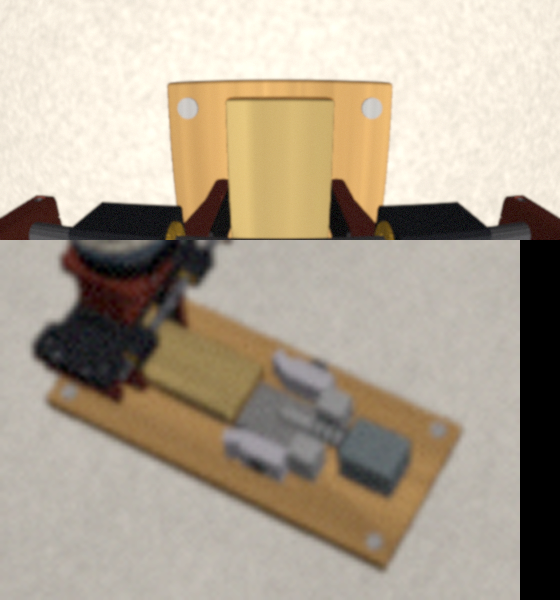

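It's seated on the bed at the expected height (115.0) and centred between the screws (187/372, mid 279.5). I'll slide it in, then make a slow guarded push.

```bash
python3 - <<'E'
from h import *
np.set_printoptions(precision=2,suppress=True)
def rep(t):
    s=env.read_state();d=(s["tool_pos"][:2]-S)@X+50;print(t,"x",round(d,2),"lat",round((s["tool_pos"][:2]-S)@[-X[1],X[0]],2),"z",s["tool_pos"][2].round(2),"F",s["force"],"M",s["wrist_torque"],"w",round(s["width"],2),"t",s["time_s"],flush=True)
rep("start")
print(env.move_l(J(-62,115.3),rate=30,f_stop=8));rep("near")
for x in(-55,-50,-45,-40,-37.5): 
    h=env.move_l(J(x,115.3),rate=15,f_stop=12);rep(h)
    if h:break
else:
    h=env.move_l(J(-30,115.3),rate=6,f_stop=9);rep(h)
env.hold(.5);rep("hold")
w=viewer.camera("wrist");t=viewer.camera("scene")
t=cv2.resize(t[215:305,170:300],None,fx=4,fy=4,interpolation=2)
cv2.imwrite("pics/p2.png",np.clip(np.vstack([w[60:300],cv2.copyMakeBorder(t,0,0,0,40,0)])*1.5,0,255).astype('uint8'))
E
```

```text
start x -88.07 lat 0.01 z 115.04 F [-0.65  0.26  4.07] M [-0.05  0.04 -0.  ] w 49.66 t 12.7583
True
near x -87.85 lat 0.0 z 115.06 F [-0.96 -0.2   4.3 ] M [-0.1   0.01 -0.04] w 49.46 t 13.0167
True x -86.72 lat 0.21 z 115.08 F [ 0.09 -0.16  4.67] M [-0.09 -0.12 -0.02] w 49.65 t 13.6417
hold x -86.75 lat 0.18 z 115.08 F [-0.63 -0.23  4.86] M [-0.06 -0.15 -0.07] w 49.6 t 14.1417
```

View pics/p2.png

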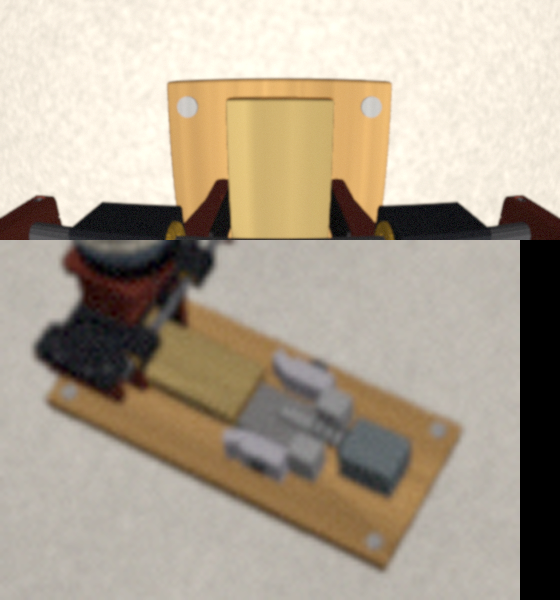

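The rail hardly moved: the force trips came at the start of motion, and nothing was blocking the rail. I'll make the free travel unguarded, lifted 0.4 mm, in steps with force readout, and guard only the press.

```bash
cat >>h.py <<'E'
np.set_printoptions(precision=2,suppress=True)
def rep(t):
    s=env.read_state();d=(s["tool_pos"][:2]-S)@X+50;print(t,"x",round(d,2),"lat",round((s["tool_pos"][:2]-S)@[-X[1],X[0]],2),"z",s["tool_pos"][2].round(2),"F",s["force"],"M",s["wrist_torque"],"w",round(s["width"],2),"t",s["time_s"],flush=True)
    return s
def shot(n):
    w=viewer.camera("wrist");t=viewer.camera("scene")
    t=cv2.resize(t[215:305,170:300],None,fx=4,fy=4,interpolation=2)
    cv2.imwrite(n,np.clip(np.vstack([w[60:300],cv2.copyMakeBorder(t,0,0,0,40,0)])*1.5,0,255).astype('uint8'))
E
python3 - <<'E'
from h import *
env.move_l(J(-86.7,115.5),rate=5);env.hold(.2);rep("lift")
for x in(-75,-62,-54,-48,-42,-39):
    env.move_l(J(x,115.5),rate=15);env.hold(.15);s=rep(x)
    if np.linalg.norm(s["force"][:2])>14: print("abort");break
E
```

```text
lift x -86.66 lat 0.03 z 115.42 F [ 1.33 -0.22  0.08] M [ 0.15 -0.25  0.04] w 49.84 t 14.75
-75 x -74.89 lat -0.04 z 115.54 F [ 1.12 -0.14 -1.68] M [-0.01 -0.15  0.01] w 49.68 t 15.8333
-62 x -61.88 lat -0.04 z 115.54 F [ 0.2  -0.67 -0.68] M [ 0.05 -0.13  0.  ] w 49.68 t 17.0
-54 x -54.98 lat 0.16 z 115.27 F [-4.97 -2.09  2.45] M [-0.24  0.66 -0.16] w 49.95 t 17.8333
-48 x -50.05 lat 0.34 z 115.08 F [-8.61 -0.76  4.85] M [-0.35  1.16 -0.21] w 49.94 t 18.5333
-42 x -44.86 lat 0.43 z 115.04 F [-11.31  -2.46   7.93] M [-0.54  1.76 -0.22] w 50.04 t 19.2333
-39 x -42.1 lat 0.47 z 115.0 F [-12.29  -2.37   8.16] M [-0.46  1.82 -0.17] w 49.96 t 19.7333
```

The spring is felt as expected, and the arm yields about 4 N/mm. I'll keep pressing in small steps until travel stops while the force climbs.

```bash
python3 - <<'E'
from h import *
px=None
for x in np.arange(-37,-23,1.):
    env.move_l(J(x,115.9),rate=12);env.hold(.1);s=rep(x)
    d=(s["tool_pos"][:2]-S)@X
    F=np.linalg.norm(s["force"][:2])
    if F>21 or (px is not None and d-px<.35 and F>17): break
    px=d
shot("pics/p3.png")
E
```

```text
-37.0 x -39.52 lat 0.44 z 115.08 F [-7.87 -2.75  2.67] M [-0.38  1.3  -0.12] w 49.89 t 20.15
-36.0 x -38.92 lat 0.47 z 115.04 F [-10.49  -2.51   3.46] M [-0.45  1.54 -0.2 ] w 49.89 t 20.5
-35.0 x -38.2 lat 0.46 z 115.04 F [-10.99  -2.46   3.48] M [-0.45  1.64 -0.23] w 49.79 t 20.85
-34.0 x -37.34 lat 0.51 z 115.03 F [-10.99  -2.31   4.67] M [-0.63  1.78 -0.26] w 49.71 t 21.2
-33.0 x -36.48 lat 0.54 z 115.03 F [-12.    -2.92   4.96] M [-0.57  1.88 -0.23] w 49.92 t 21.55
-32.0 x -35.62 lat 0.55 z 115.02 F [-13.68  -2.44   5.85] M [-0.56  1.92 -0.21] w 50.01 t 21.9
-31.0 x -34.78 lat 0.57 z 114.99 F [-12.59  -1.85   5.47] M [-0.61  2.09 -0.23] w 49.97 t 22.25
-30.0 x -34.48 lat 0.57 z 114.95 F [-14.94  -3.08   7.26] M [-0.77  2.5  -0.21] w 49.93 t 22.6
-29.0 x -34.18 lat 0.55 z 114.91 F [-17.6   -4.87  10.04] M [-0.97  2.93 -0.23] w 49.68 t 22.95
```

View pics/p3.png

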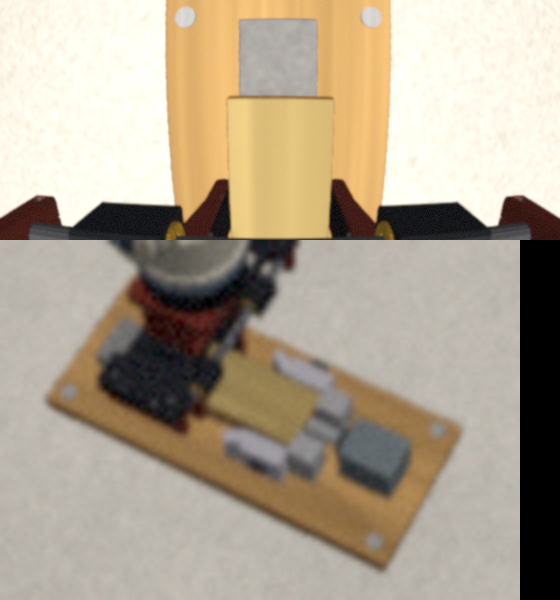

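The kink at x≈-34.8 (expected -35.0), after which the force climbs with little travel, says the stops have been met. In the picture the front end reaches both stop blocks, and the rail has not slipped in the jaws (rear edge still row 97). Next I'll check the yaw and press a bit firmer.

```bash
python3 - <<'E'
from h import *
def yaw():
    y=R.from_quat(env.read_state()["orientation"]).as_matrix();return np.degrees(np.arctan2(y[1,1],y[0,1]))-90,np.degrees(np.arcsin(y[2,0]))
print(yaw())
for x in(-28,-27):
    env.move_l(J(x,116),rate=8);env.hold(.3);rep(x);print(yaw())
for dy in(.6,1.2,0,-.6,0):
    env.move_l(J(-27,116),rot=quat(np.radians(92+dy)),rate=8);env.hold(.3);rep(("yaw",dy));print(yaw())
E
```

```text
(np.float64(2.035506100422154), np.float64(1.10632347703976))
-28 x -33.86 lat 0.53 z 114.87 F [-20.08  -6.33  11.14] M [-1.18  3.3  -0.21] w 49.96 t 23.625
(np.float64(2.0361800951330764), np.float64(1.1869977348455734))
-27 x -33.46 lat 0.56 z 114.76 F [-21.61  -7.2   11.77] M [-1.34  3.64 -0.22] w 49.79 t 24.2
(np.float64(2.042037711063898), np.float64(1.267259207228218))
('yaw', 0.6) x -33.77 lat 0.6 z 114.73 F [-22.61  -7.76  13.8 ] M [-1.15  4.   -0.7 ] w 49.86 t 24.75
(np.float64(2.5243729946069493), np.float64(0.8913740537260448))
('yaw', 1.2) x -33.56 lat 0.47 z 114.72 F [-22.27  -8.65  12.07] M [-1.2   4.02 -0.68] w 49.82 t 25.3
(np.float64(3.1311918960509075), np.float64(0.8623940030920457))
('yaw', 0) x -33.33 lat 0.63 z 114.66 F [-19.98  -6.68  11.64] M [-1.11  3.6  -0.06] w 49.69 t 25.85
(np.float64(2.036834522705817), np.float64(0.8424921200622663))
('yaw', -0.6) x -33.29 lat 0.86 z 114.65 F [-21.54  -5.47  11.85] M [-0.79  3.47  0.33] w 49.64 t 26.4
(np.float64(1.5020973059058917), np.float64(0.8486939045653358))
('yaw', 0) x -33.23 lat 0.82 z 114.65 F [-20.46  -4.5   10.28] M [-0.94  3.43 -0.47] w 49.79 t 26.95
(np.float64(1.9720113172392217), np.float64(0.8268517340669501))
```

The yaw moment reacts stiffly both ways, so both stops carry load. The tool has bent about 0.8–1.2° in pitch under the push (fingertips trailing), which may lift the rail's rear. I'll correct pitch and ease the yaw moment while staying pressed.

```bash
python3 - <<'E'
from h import *
def yp():
    y=R.from_quat(env.read_state()["orientation"]).as_matrix();print("   yaw,pitch",np.degrees(np.arctan2(y[1,1],y[0,1]))-90,np.degrees(np.arcsin(y[2,0])),"tips x",round(((env.read_state()["tool_pos"]+70*y[:,2])[:2]-S)@X+50,2))
def cmd(x,dy,p,z=116):
    q=R.from_quat(quat(np.radians(92+dy)))
    a=q*R.from_euler("y",p,degrees=True)
    if np.sign(a.as_matrix()[2,0])!=-np.sign(p): a=q*R.from_euler("y",-p,degrees=True)
    env.move_l(J(x,z),rot=a.as_quat(),rate=8);env.hold(.3);rep((x,dy,p));yp()
yp()
cmd(-27.5,-.2,.5);cmd(-28,-.2,.9);cmd(-28,-.2,.9)
shot("pics/p4.png")
w=cv2.imread("pics/p4.png")
t=viewer.camera("scene")[225:300,195:290];t=cv2.resize(t,None,fx=6,fy=6,interpolation=2)
cv2.imwrite("pics/p4.png",np.clip(np.vstack([w[0:130,:],cv2.resize((t*1.5).clip(0,255).astype('uint8'),(560,442))]),0,255).astype('uint8'))
E
```

```text
yaw,pitch 1.9720113172392217 0.8268517340669501 tips x -34.24
(-27.5, -0.2, 0.5) x -33.78 lat 0.81 z 114.65 F [-20.51  -5.2   11.24] M [-0.85  3.76 -0.1 ] w 49.56 t 27.5
   yaw,pitch 1.8339254092493036 0.34719817012919946 tips x -34.21
(-28, -0.2, 0.9) x -34.14 lat 0.83 z 114.63 F [-19.39  -5.14  10.77] M [-1.05  3.69 -0.18] w 49.74 t 28.05
   yaw,pitch 1.826694363288226 -0.07276174331235526 tips x -34.05
(-28, -0.2, 0.9) x -34.15 lat 0.84 z 114.62 F [-20.52  -6.52  10.94] M [-1.04  3.7  -0.17] w 49.55 t 28.6
   yaw,pitch 1.8281125541925007 -0.07089933918457592 tips x -34.06
```

View pics/p4.png

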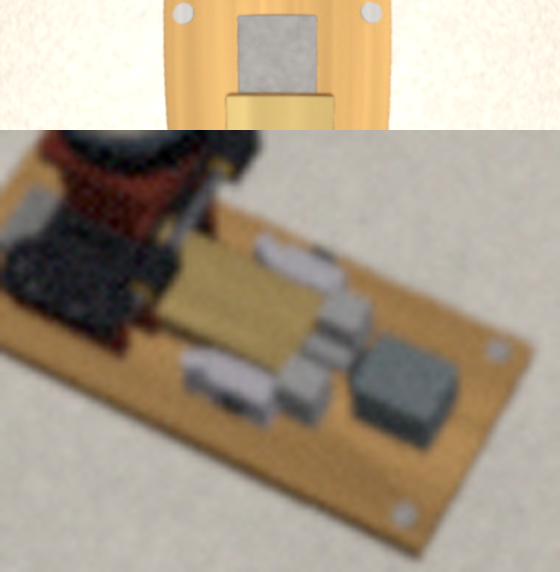

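The rail end is flush against both stop blocks, about (340,310) and (300,385) in the crop. The rear edge is parallel to the bed's end, with about 40 mm of bed visible behind it, which is the home position. A final steadiness check, then hand in.

```bash
python3 - <<'E'
from h import *
from station import workorder
a=rep("before");env.hold(1.2);b=rep("after")
d=np.linalg.norm(a["tool_pos"]-b["tool_pos"]);F=np.linalg.norm(b["force"][:2]);print(d,F)
if d<.4 and F>15: workorder.sign_off();print("signed")
E
```

```text
before x -34.16 lat 0.82 z 114.62 F [-19.49  -5.38  10.02] M [-0.94  3.71 -0.11] w 49.77 t 28.75
after x -34.15 lat 0.83 z 114.62 F [-19.24  -4.74  10.86] M [-1.05  3.71 -0.16] w 49.54 t 29.95
0.014929563980230714 19.81241811526329
the job is handed in; nothing more can be done
signed
```

I lifted only the top rail, laid it on the jig bed between the guides and pressed it slowly against the sprung plunger to both stops. I handed the job in at about 30 s with the gripper still holding it there.

**Last checks:**
- **Push:** it was steady at about 20 N (the spring takes 8.5 N), and the arm moved 0.01 mm in 1.2 s. The grip width was about 50 mm.
- **Stops:** travel nearly stopped within 0.3 mm of the calculated stop position, and the force then rose. Small test twists met stiff resistance both ways. The pictures show the end flush with both stop blocks and about 40 mm of bed behind the rail, as expected at home.
- **Other rails:** after the lift, the other two were still stacked on their board. I did not look again at them or at the bystanders afterwards.

**What went wrong or disagreed:**
- **Force guard:** the first two guarded slides stopped early on force changes at the start of motion, so I made the free travel and the press in small steps, checking the force after each.
- **Position:** the final finger position reads about 0.9 mm past the calculated home. This is within calibration error, or the rail slipped slightly in the pads.
- **Arm flex:** the arm bent about 1° in pitch under load, which I corrected. A downward load of about 10 N on the bed remains.

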